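# Set out the calf tagging kit in its holders

### The arm

A 6-joint arm with a two-finger parallel gripper is mounted at the origin on the work surface. World frame = base frame: x ahead of the robot, y to its left, z up, the work surface at z = 0. Lengths are in mm, angles in degrees, forces in N, time in s.
With the tool pointing down it reaches from about 350 to 875 mm from the base axis. Payload 15.5 kg.
Tool frame: the origin (TCP) lies at the very end of the fingers, on their centre line; the grasp point (between the pads) lies ctrl.pinch_z behind it (ctrl.pinch_z is the distance from the TCP to the grasp point, in mm); z points along the fingers, y is the direction in which the jaws open and shut (so a half turn about z gives the same grasp; the last joint's range is limited). The gripper opens to 85 mm and grips with 20 to 120 N. Pads are 22 mm wide; open, the fingers measure 114 mm over their backs; the gripper's body (76 mm by 85 mm) begins 54 mm behind the grasp point. The pads swing forward as they close: fully open they stand 13 mm farther back than shut.
Start: joints at [-76.404, 28.281, 77.091, -0, 74.628, -5.472], TCP at [204.183, -590.708, 231.277] pointing down, gripper open.
Joint ranges: [-166.48, 166.48], [-47.26, 123.95], [12.59, 153.08], [-70.14, 250.14], [6.76, 159.57], [-176.63, 176.63]. Speed limits (degrees/s): [108.29, 108.29, 147.25, 172.46, 172.46, 172.46].

### API

Orientations are given as a 3x3 rotation matrix whose columns are the frame's x, y, z axes.
In Python, from rig import ctrl, claw, solve_ik, readout, snapshot, close_job, spotter gives the robot as it stands. Calls block until the motion is done:
- ctrl.move_ptp(position, orientation): joint-space move of the TCP to a pose.
- ctrl.line_to(position, v=150, attitude=None): straight line of the TCP; attitude=None keeps the orientation; v is the mean speed in mm/s.
- ctrl.movej(angles): joint-space move.
- claw.gripper_to(opening, grip_force=None): finger opening in mm; grip_force is the grip in N (None keeps the last); returns when the fingers have stopped.
- ctrl.dwell(seconds).
- solve_ik(position, orientation): joint angles nearest the present ones, or None.
- readout.observe(): the state.
- snapshot(name): name is "scene" or "top" or "wrist"; returns a dict with "image" (480x640x3 uint8, red, green, blue), "camera_matrix" (3x3 intrinsics, pixels), "dist" ([k1, k2, p1, p2, k3] as OpenCV has them; the pictures are not rectified), "rvec" (rotation vector, rad) and "tvec" (3), from world to camera coordinates, as OpenCV has them. Camera axes: x right, y down, z forward; pixel columns grow to the right and rows downward; lengths in mm; the calibration is good to about 2 mm. A picture is of the moment at which its call begins. There is no depth.
A pose or a line that the arm cannot do raises ctrl.MotionError and nothing moves.
- close_job(): hands the job in, once; it reports no verdict.
Trained networks look in a picture, given as the dict that the camera call returned (one of the last four; its "shot" number tells which), for a name from the list of things; names that differ only in an ending like _2 or _b are one class to them, and where a whole thing is asked for, a point or a joint stands for the part that bears it (a point fixed in the world has none). Each returns a list of dicts, best first, with "confidence" (0 to 1); they miss things now and then, are a little off and sometimes report something else, mostly with a low value. They report only what shows in the picture. A call takes as long as a camera call.
- spotter.look_for(picture, name): "point" ([column, row] in pixels, amid what is visible of it).
The state is a dict: "time": time; "q": joint angles; "qd": joint speeds; "tau": joint torques, N m; "eef_pos": TCP position; "orientation": TCP orientation; "force": force on the tool from outside, world axes, zero at the start; "wrist_torque": the same for the moment, N m; "opening": finger opening in mm.
Only numpy, scipy, OpenCV 4.12 (cv2) and the standard library are available. Lean on these libraries where they do the work, as an engineer would, in place of code of your own. Each camera call takes 0.05 s, during which the arm holds its last target.

### The job

Set the calf tagging kit out for the next pen. Lay the silver applicator in its cradle and each of the three green tags (large, small and round button) flat, stud up, on the plate that carries its own outline, squarely and the same way round as the drawn shapes. Stand the open pin canister in its round cup, keeping it upright all the way so that no pins spill, and leave everything released and at rest.

Things in the scene. Friction and masses are not known exactly. Their poses are not given: they have to be found in the camera images.
- applicator: Silver plier-type tag applicator on its side, 0.3 kg. Origin under the pivot at the underside, +x to the jaws. Pivot block 44 mm (x) by 30 (y), 22 high, flat sides: grip across y, it balances there. Jaws spread from x=+24, end at +79, 64 over all; handles from -24 to -147, 84 over all; both 18 high. All the kit and holders start on a black ribbed liner, top at z = 3 mm.
- cradle: Fixed grey applicator cradle, base plate 5 mm thick, x=-160 to +100, 124 mm wide, with the applicator's black silhouette. Origin at the underside below the silhouette's pivot, +x to its jaws. End wall 27 mm high, inner face x=+94; side lugs 18 high, inner faces y=+-57, x=-152 to -92. Applicator in place: origin over origin, axes alike, 5 mm up.
- canister: Open stainless pin canister, upright, full of pins: diameter 46 mm, 72 mm tall. Origin at the centre of its underside, z up. About 0.22 kg.
- cup: Fixed grey round cup for the canister: wall 70 mm outside, 64 mm inside diameter, 24 mm tall, on a flange 84 mm across; black floor inside, 5 mm above the underside. Origin at the centre of its underside.
- tag_large: Large green calf tag lying flat: plate 3 mm thick, 80 mm long, flag 58 mm wide; upright round stud 14 mm in diameter, standing 13 mm above the plate, to pinch from above. Origin under the stud's axis at the underside, z up, +x from the stud to the flag (x = -14 to +66 mm). 20 g.
- plate_large: Fixed grey plate 107 x 74 mm, 8 mm thick, with the large tag's outline in black. Origin at the underside below the outline's stud mark (grey dot), +x to its flag; x = -31 to +76 mm. Stop ridge 5 mm above the plate across the stud end, inner face x = -26. Tag in place: origin over origin, axes alike, 8 mm up.
- tag_small: Small green calf tag lying flat: plate 3 mm thick, 52 mm long, flag 36 mm wide; same stud (14 mm diameter, 13 mm above the plate). Origin under the stud's axis at the underside, z up, +x from the stud to the flag (x = -12 to +40 mm). 16 g.
- plate_small: Fixed grey plate 79 x 54 mm, 8 mm thick, with the small tag's outline in black. Origin at the underside below the outline's stud mark (grey dot), +x to its flag; x = -29 to +50 mm. Stop ridge 5 mm above the plate across the stud end, inner face x = -24. Tag in place: origin over origin, axes alike, 8 mm up.
- tag_button: Round green button tag lying flat: disc 32 mm in diameter, 3 mm thick, same stud (14 mm diameter, 13 mm above the disc) in its middle. Origin at the centre of its underside, z up. 15 g.
- plate_button: Fixed grey round plate, 64 mm in diameter, 8 mm thick, with a black disc outline for the button tag in its middle. Origin at the centre of its underside. Other things (red tag sleeve, two bottles, dish, paint stick, counter) lie round the kit, none higher than 95 mm; taller things only beyond 0.6 m to either side.

How it is judged (in metres and radians):
At the end, for the whole second after the job is handed in: All five released and at rest, level (0.06 rad) on the floor of their own holder (height 2.5 mm): applicator within 12 mm and 0.2 rad, canister 10 mm, tag studs 10 mm, large and small tag 0.25 rad, same way round as drawn (end wall and ridges lift one turned about) (horizontal distance between applicator and cradle below 0.012 m and z of applicator in the frame of cradle between 0.0025 and 0.0075 m and angle between each of applicator, canister, tag_large, tag_small, tag_button's own z axis and vertical below 0.06 rad and linear speed of each of applicator, canister, tag_large, tag_small, tag_button below 0.02 m/s and angle between the x axis of applicator and the x axis of cradle, either way round below 0.2 rad and horizontal distance between canister and cup below 0.01 m and z of canister in the frame of cup between 0.0025 and 0.0075 m and horizontal distance between tag_large and plate_large below 0.01 m and z of tag_large in the frame of plate_large between 0.0055 and 0.0105 m and angle between the x axis of tag_large and the x axis of plate_large, either way round below 0.25 rad and horizontal distance between tag_small and plate_small below 0.01 m and z of tag_small in the frame of plate_small between 0.0055 and 0.0105 m and angle between the x axis of tag_small and the x axis of plate_small, either way round below 0.25 rad and horizontal distance between tag_button and plate_button below 0.01 m and z of tag_button in the frame of plate_button between 0.0055 and 0.0105 m); the robot touches nothing.
It fails at once if the open pin canister is tipped by more than about 20 degrees (angle between canister's own z axis and vertical above 0.35 rad).
It also fails if it takes over 128 s, if anything falls off the work surface, if the arm or the gripper's body presses on something with over 40 N, if the wrist force passes 120 N, or if a joint passes its speed limit or range.

## Working session

There is one attempt and no reset: what is moved stays moved. The work goes in short steps, each a Python script; the robot and the scene stay as the last script left them, time stands still between calls to the robot, and variables do not carry over. Pictures are saved under pics/ and viewed, and the job is handed in when it is done.

```bash
ls; mkdir -p pics; python3 - <<'E'
from rig import ctrl, claw, solve_ik, readout, snapshot, spotter
import cv2,numpy as np,pickle
s={}
for n in("scene","top","wrist"):
    p=snapshot(n); s[n]=p
    cv2.imwrite(f"pics/{n}0.png",p["image"][:,:,::-1])
    R=cv2.Rodrigues(np.array(p["rvec"]))[0]; print(n,p["camera_matrix"],p["dist"],(-R.T@np.array(p["tvec"]).ravel()).round(),R.round(2).tolist())
pickle.dump(s,open("s0.pkl","wb"))
for n in "applicator cradle canister cup tag_large plate_large tag_small plate_small tag_button plate_button".split():
    print(n,[(np.round(d["point"]),round(d["confidence"],2)) for d in spotter.look_for(s["top"],n)][:3])
print(readout.observe()["time"],ctrl.pinch_z)
E
```

```text
pics
scene [[436.50530522   0.         312.6594692 ]
 [  0.         436.50530522 232.26765181]
 [  0.           0.           1.        ]] [-0.01177796  0.          0.          0.          0.        ] [1120. -626.  636.] [[0.74, 0.67, 0.01], [0.39, -0.42, -0.82], [-0.54, 0.61, -0.58]]
top [[553.18340818   0.         320.22134224]
 [  0.         553.18340818 239.26564873]
 [  0.           0.           1.        ]] [-0.08136939  0.          0.          0.          0.        ] [ 462.  -18. 1177.] [[0.01, -1.0, -0.0], [-1.0, -0.01, -0.07], [0.07, 0.01, -1.0]]
wrist [[380.07162384   0.         327.37402878]
 [  0.         380.07162384 232.0236057 ]
 [  0.           0.           1.        ]] [-0.01124356  0.          0.          0.          0.        ] [ 284. -564.  374.] [[0.33, -0.95, -0.0], [-0.89, -0.31, 0.32], [-0.31, -0.1, -0.95]]
applicator [(array([143., 273.]), 0.78)]
cradle [(array([500., 257.]), 0.9)]
canister [(array([416., 280.]), 0.83)]
cup [(array([411., 208.]), 0.97)]
tag_large [(array([351., 184.]), 0.71)]
plate_large [(array([348., 262.]), 0.72), (array([415., 210.]), 0.32)]
tag_small [(array([289., 194.]), 0.59)]
plate_small [(array([228., 193.]), 0.98)]
tag_button [(array([220., 280.]), 0.46)]
plate_button [(array([280., 275.]), 0.87)]
0.65 18.700000000000003
```

View pics/top0.png

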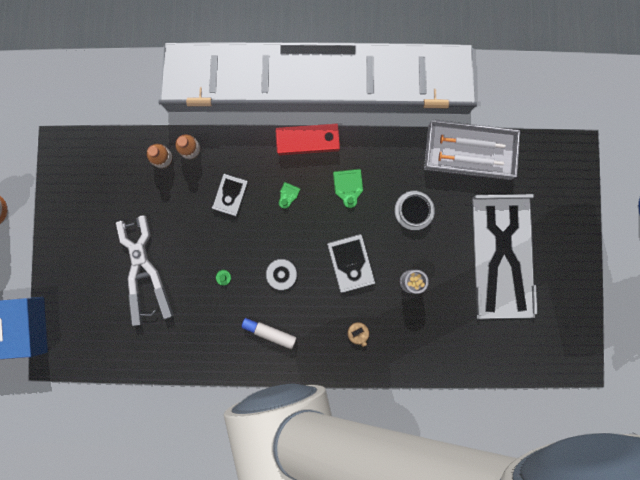

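View pics/scene0.png

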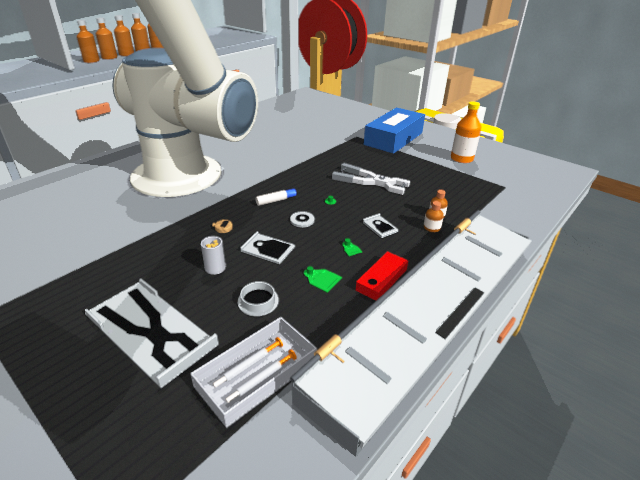

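```bash
python3 - <<'E'
import cv2
i=cv2.imread("pics/top0.png")
a=cv2.resize(i[150:350,80:340],None,fx=3,fy=3,interpolation=cv2.INTER_CUBIC);cv2.imwrite("pics/c1.png",a)
a=cv2.resize(i[150:350,310:570],None,fx=3,fy=3,interpolation=cv2.INTER_CUBIC);cv2.imwrite("pics/c2.png",a)
E
```

```text
(no output)
```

View pics/c1.png

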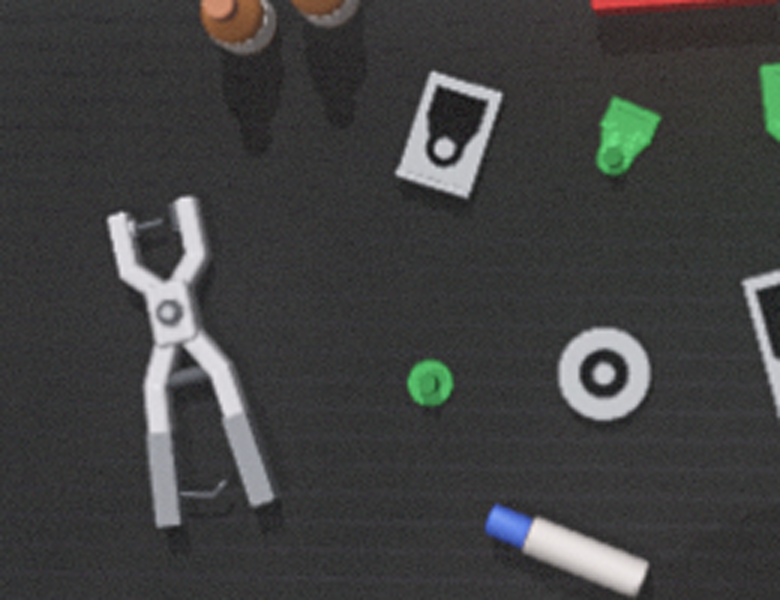

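View pics/c2.png

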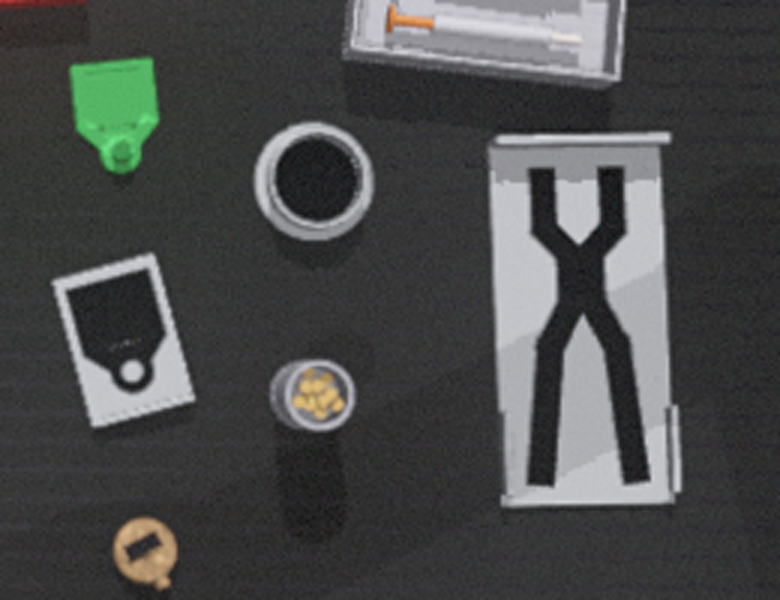

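The top view shows everything unoccluded. The kit is applicator (137,254), small tag (289,195), large tag (349,190), button (223,278) and canister (414,282). The holders are the cradle on the right, cup (414,210), and plates at (229,195), (351,263) and (281,275). I'll fit models to the masks next.

```bash
cat > fit.py <<'E'
import cv2,numpy as np
from scipy.optimize import minimize
def proj(p,X):
    return cv2.projectPoints(np.float64(X).reshape(-1,1,3),np.float64(p["rvec"]),np.float64(p["tvec"]),np.float64(p["camera_matrix"]),np.float64(p["dist"]))[0].reshape(-1,2)
def back(p,uv,z):
    n=cv2.undistortPoints(np.float64(uv).reshape(-1,1,2),np.float64(p["camera_matrix"]),np.float64(p["dist"])).reshape(-1,2)
    R=cv2.Rodrigues(np.float64(p["rvec"]))[0];c=-R.T@np.float64(p["tvec"]).ravel()
    d=np.c_[n,np.ones(len(n))]@R; return c+d*((z-c[2])/d[:,2])[:,None]
def circ(r,x=0,y=0): t=np.linspace(0,2*np.pi,40); return np.c_[x+r*np.cos(t),y+r*np.sin(t)]
def rect(a,b,c,d): return np.float64([[a,c],[b,c],[b,d],[a,d]])
Z=3
def sym(l): l=np.float64(l); return [l,l*[1,-1]]
# prisms: (poly, z0, z1) convex
def tag(h,L,w,n): 
    return [(np.vstack([circ(h),[[n,w/2],[n,-w/2]]]),0,3),(rect(n,L,-w/2,w/2),0,3),(circ(7),3,16)]
M={'tag_large':tag(14,66,58,24),'tag_small':tag(12,40,36,18),'tag_button':[(circ(16),0,3),(circ(7),3,16)],
'plate_large':[(rect(-31,76,-37,37),0,8)],'plate_small':[(rect(-29,50,-27,27),0,8)],'plate_button':[(circ(32),0,8)],
'cup':[(circ(42),0,4),(circ(35),0,24)],'canister':[(circ(23),0,72)],
'cradle':[(rect(-160,100,-62,62),0,5),(rect(94,100,-62,62),0,27),(rect(-152,-92,57,62),0,18),(rect(-152,-92,-62,-57),0,18)],
'applicator':[(rect(-24,24,-15,15),0,22)]+[(q,0,18) for q in sym([[20,0],[24,14],[48,32],[52,18]])+sym([[48,14],[48,32],[79,32],[79,16]])+sym([[-20,14],[-20,0],[-60,12],[-60,28]])+sym([[-60,12],[-60,28],[-147,42],[-147,27]])]}
def polys(p,name,pose):
    x,y,a=pose;c,s=np.cos(a),np.sin(a);o=[]
    for q,z0,z1 in M[name]:
        w=q@np.array([[c,s],[-s,c]])+[x,y]
        X=np.vstack([np.c_[w,np.full(len(w),Z+z)] for z in(z0,z1)])
        o.append(cv2.convexHull(proj(p,X).astype(np.float32)).reshape(-1,2))
    return o
S=4
def render(p,name,pose,box):
    u0,v0,u1,v1=box;m=np.zeros(((v1-v0)*S,(u1-u0)*S),np.uint8)
    for q in polys(p,name,pose): cv2.fillPoly(m,[np.int32(np.round(((q+.5-[u0,v0])*S-.5)*16))],255,shift=4)
    return m>0
def fit(p,name,mask,pose,box,sym=False):
    u0,v0,u1,v1=box
    b=cv2.resize(mask[v0:v1,u0:u1].astype(np.float32),None,fx=S,fy=S,interpolation=cv2.INTER_LINEAR)>.5
    def f(t):
        P=[pose[0]+t[0],pose[1]+t[1],pose[2]+(0 if sym else t[2]/50)]
        r=render(p,name,P,box); return 1-(r&b).sum()/max(1,(r|b).sum())
    k=2 if sym else 3;best=None
    for st in(8,3):
        x0=np.zeros(k) if best is None else best.x
        sx=np.vstack([x0]+[x0+st*np.eye(k)[i] for i in range(k)])
        best=minimize(f,x0,method='Nelder-Mead',options=dict(initial_simplex=sx,xatol=.05,fatol=1e-5))
    t=best.x
    return [pose[0]+t[0],pose[1]+t[1],pose[2]+(0 if sym else t[2]/50)],1-best.fun
def greenmask(im):
    i=im.astype(int);return (i[:,:,1]-np.maximum(i[:,:,0],i[:,:,2]))>35
def graymask(im,thr=95):
    i=im.astype(int);return (i.min(2)>thr)
def fillc(m,seed,box):
    u0,v0,u1,v1=box;q=np.zeros(m.shape,np.uint8);q[v0:v1,u0:u1]=m[v0:v1,u0:u1]
    cs,_=cv2.findContours(q,cv2.RETR_EXTERNAL,cv2.CHAIN_APPROX_NONE)
    c=max(cs,key=cv2.contourArea);o=np.zeros_like(q);cv2.drawContours(o,[c],-1,1,-1);return o>0
E
cat > m0.py <<'E'
from fit import *;import pickle,json
s=pickle.load(open("s0.pkl","rb"));p=s["top"];im=p["image"]
# name: origin px, +x-direction px, box
D=dict(applicator=((137,254),(131,222),(105,205,180,335)),cradle=((503,243),(502,205),(465,185,545,325)),
canister=((412,284),None,(395,260,436,302)),cup=((414,211),None,(388,185,442,238)),
tag_large=((350,201),(347,172),(325,160,372,215)),tag_small=((284.5,203),(291,186),(272,175,305,215)),tag_button=((223,278),None,(210,265,237,292)),
plate_large=((354,274),(345,240),(322,230,382,298)),plate_small=((228,199),(234,180),(205,168,252,222)),plate_button=((281,275),None,(262,256,300,294)))
res={};ov=im[:,:,::-1].copy();ov=cv2.resize(ov,None,fx=3,fy=3,interpolation=cv2.INTER_CUBIC)
ovs=cv2.resize(s["scene"]["image"][:,:,::-1],None,fx=3,fy=3,interpolation=cv2.INTER_CUBIC)
for n,(o,d,box) in D.items():
    P=back(p,[o],Z+5)[0];a=0
    if d: Q=back(p,[d],Z+5)[0]-P;a=np.arctan2(Q[1],Q[0])
    m=greenmask(im) if n[:3]=='tag' else graymask(im,85)
    m=fillc(m,o,box) if n!='applicator' else m
    r,iou=fit(p,n,m,[P[0],P[1],a],box,d is None)
    if n=='applicator': print('app px est',P,a)
    res[n]=r;print(n,np.round(r[:2],1),round(np.degrees(r[2]),1),'iou',round(iou,3),'r',round(np.hypot(*r[:2])))
    for img,pp in((ov,p),(ovs,s["scene"])):
        for q in polys(pp,n,r): cv2.polylines(img,[np.int32((q+.5)*3-.5)],True,(0,0,255),1)
json.dump(res,open("res.json","w"))
cv2.imwrite("pics/o1.png",ov[460:1020,270:1040]);cv2.imwrite("pics/o2.png",ov[460:1020,930:1700])
cv2.imwrite("pics/o3.png",cv2.resize(ovs[450:1200,200:1350],(800,522)))
E
python3 m0.py
```

```text
app px est [505.94011429 379.60603272   8.        ] 0.22150081439982708
applicator [506.8 377.3] 13.7 iou 0.717 r 632
cradle [ 538.9 -402.6] 1.8 iou 0.981 r 673
canister [ 455.2 -204.3] 0.0 iou 0.945 r 499
cup [ 606.8 -211.8] 0.0 iou 0.969 r 643
tag_large [625.5 -74.3] 7.0 iou 0.947 r 630
tag_small [621.2  65.9] -23.1 iou 0.948 r 625
tag_button [459.1 193.9] 0.0 iou 0.955 r 498
plate_large [470.7 -82.6] 16.1 iou 0.965 r 478
plate_small [625.8 186.7] -17.1 iou 0.972 r 653
plate_button [467.4  70.6] 0.0 iou 0.952 r 473
```

View pics/o1.png

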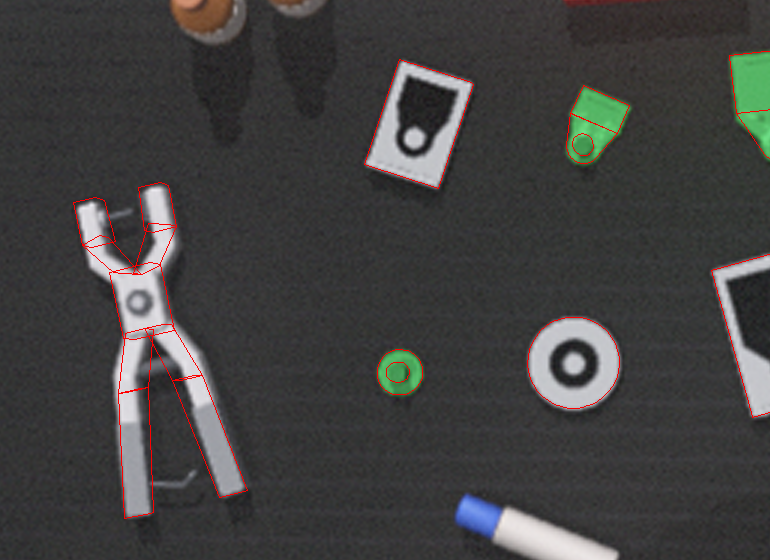

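View pics/o2.png

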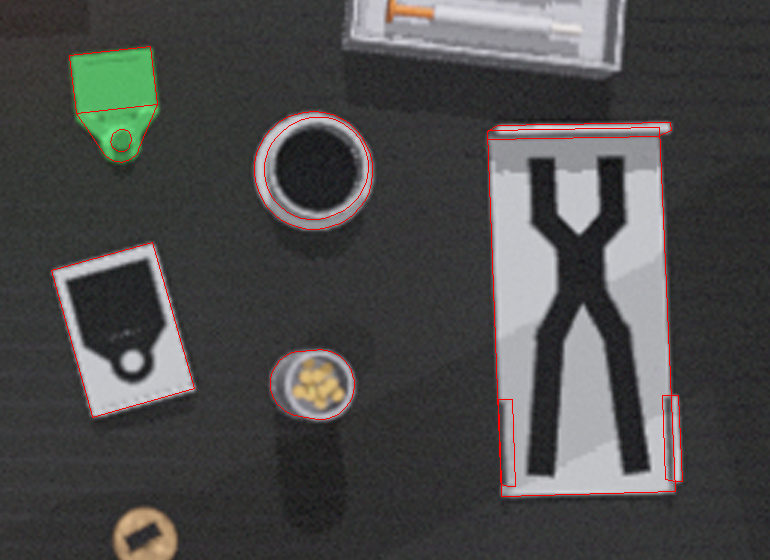

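View pics/o3.png

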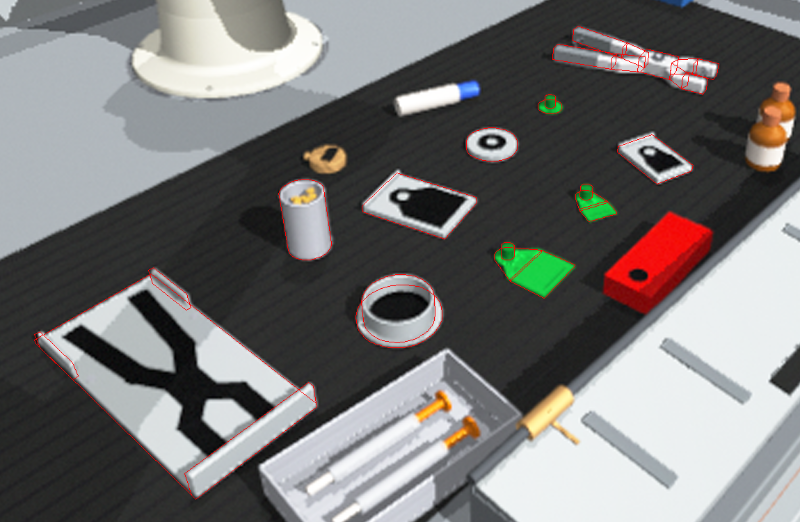

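The overlays match in both cameras: fits are within about a pixel, and sizes and heights are consistent. I'll start with the button tag.

```bash
cat > h.py <<'E'
from rig import ctrl, claw, solve_ik, readout, snapshot, close_job, spotter
import numpy as np,json,cv2
res=json.load(open("res.json"))
def Rz(a): c,s=np.cos(a),np.sin(a); return np.array([[c,s,0],[s,-c,0],[0,0,-1.]])
def st(t=''):
    o=readout.observe();print(t,'t',round(o["time"],1),'pos',np.round(o["eef_pos"],1),'F',np.round(o["force"],1),'open',round(o["opening"],1),'q6',round(o["q"][5]))
def choose(A,B,extra=(0,np.pi,-np.pi)):
    best=None
    for e in extra:
        qa=solve_ik(list(A[:2])+[150],Rz(A[2]+e));qb=solve_ik(list(B[:2])+[150],Rz(B[2]+e))
        if qa is None or qb is None: continue
        c=max(abs(qa[5]),abs(qb[5]))
        if best is None or c<best[0]: best=(c,e)
    print('q6max',best);return best[1]
def pickplace(A,B,h,floor,op,grip,safe,relop,drop=.5,v=150,lin=False,off=0,stop=None):
    """A,B=[x,y,yaw]; h=TCP height over underside"""
    e=choose(A,B)
    claw.gripper_to(op,grip)
    ctrl.move_ptp([A[0],A[1],safe],Rz(A[2]+e))
    ctrl.line_to([A[0],A[1],3+h],v=v);st('at')
    claw.gripper_to(0,grip);st('grip')
    ctrl.line_to([A[0],A[1],safe],v=v);st('lifted')
    if stop: return e
    place(A,B,h,floor,safe,relop,drop,v,lin,e)
def place(A,B,h,floor,safe,relop,drop,v,lin,e,vd=80):
    if lin: ctrl.line_to([B[0],B[1],safe],v=v,attitude=Rz(B[2]+e))
    else: ctrl.move_ptp([B[0],B[1],safe],Rz(B[2]+e))
    z=3+floor+h+drop
    ctrl.line_to([B[0],B[1],z+15],v=v);ctrl.line_to([B[0],B[1],z],v=30);st('down')
    claw.gripper_to(relop);st('rel')
    ctrl.line_to([B[0],B[1],max(safe,120)],v=v)
def snap(n,f):
    p=snapshot(n);cv2.imwrite(f"pics/{f}.png",p["image"][:,:,::-1]);return p
E
python3 - <<'E'
from h import *
A=res["tag_button"];B=res["plate_button"]
A[2]=B[2]=0
pickplace(A,B,4.5,8,45,30,130,45)
snap("wrist","w1");snap("top","t1")
E
```

```text
q6max (np.float64(88.65368685558198), 3.141592653589793)
at t 5.0 pos [459.5 193.9   8.1] F [ 0.5 -1.1 -0.2] open 45.1 q6 -74
grip t 5.4 pos [459.6 194.    8.2] F [ 0.3 -0.8  8.8] open 12.4 q6 -74
lifted t 6.4 pos [458.7 193.8 129.4] F [-0.7  0.2  0.1] open 11.8 q6 -74
down t 8.4 pos [467.4  70.6  16.1] F [-2.7  0.5 12.4] open 11.7 q6 -89
rel t 8.8 pos [467.3  70.6  15.9] F [0.9 0.  0.8] open 44.6 q6 -89
```

View pics/w1.png

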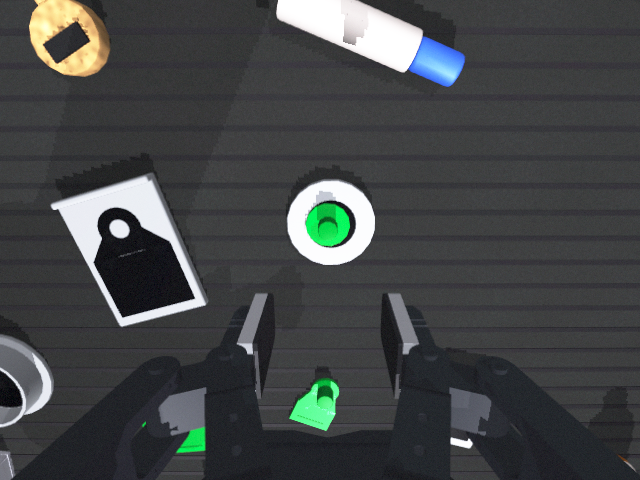

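The wrist view shows the button stud up on its plate at (328,222), near centre. Its outline still shows on one side, so I'll measure the offset while doing the next tags.

```bash
python3 - <<'E'
from h import *
from fit import *
p=dict(image=cv2.imread("pics/t1.png")[:,:,::-1])
import pickle;p0=pickle.load(open("s0.pkl","rb"))["top"];p={**p0,**p}
g=greenmask(p["image"]);fit_b=None
import fit as F
F.Z=11
b=res["plate_button"]
box=(262,256,300,294)
print(g[256:294,262:300].sum(),fit(p,"tag_button",g,[b[0],b[1],0],box,True),b)
F.Z=3
pickplace(res["tag_small"],res["plate_small"],5.5,8,45,30,130,45)
pickplace(res["tag_large"],res["plate_large"],5.5,8,45,30,130,45)
w=snap("wrist","w2");t=snap("top","t2");import pickle;pickle.dump(dict(top=t,wrist=w),open("s2.pkl","wb"))
F.Z=11
for n,o,bx in(("tag_small","plate_small",(205,168,252,222)),("tag_large","plate_large",(322,230,382,298))):
    g=greenmask(t["image"]);print(n,fit(t,n,g,res[o],bx),res[o])
E
```

```text
0 ([np.float64(467.40191994991403), np.float64(70.60130127259676), 0], np.float64(0.0)) [467.40191994991403, 70.60130127259676, 0]
q6max (np.float64(66.31418270993571), 3.141592653589793)
at t 11.7 pos [621.6  66.    9.4] F [-0.7 -0.4  0.3] open 44.6 q6 -66
grip t 12.0 pos [621.6  65.9   9.3] F [-1.2  0.7  6.8] open 12.1 q6 -66
lifted t 13.0 pos [620.6  65.9 129.1] F [ 0.9  0.3 -0.8] open 12.2 q6 -66
down t 15.0 pos [625.7 186.7  17.3] F [-3.1 -1.4 10.5] open 12.3 q6 -62
rel t 15.4 pos [625.7 186.7  16.8] F [ 0.1  0.4 -0.1] open 44.9 q6 -62
q6max (np.float64(70.75002339829027), 0)
at t 19.6 pos [626.1 -74.4   9.3] F [ 0.2 -0.3  0.8] open 45.1 q6 71
grip t 20.0 pos [626.  -74.4   9.4] F [-1.4  0.2  6.9] open 12.3 q6 71
lifted t 20.9 pos [625.  -74.2 129.1] F [-1.  -0.1 -0.5] open 12.3 q6 71
down t 23.0 pos [470.7 -82.7  17.3] F [-2.   1.3 15.6] open 11.7 q6 57
rel t 23.4 pos [470.6 -82.6  16.9] F [0.  0.  0.4] open 45.2 q6 57
tag_small ([np.float64(624.50716348334), np.float64(185.22739397012162), np.float64(-0.2704579538840036)], np.float64(0.9339391821041594)) [625.8187263364385, 186.69434098907473, -0.29765715429677236]
tag_large ([np.float64(470.00102041803643), np.float64(-93.32446688976098), np.float64(0.4963405002241126)], np.float64(0.0008565921907345286)) [470.66895688001256, -82.64198965562011, 0.2804983308396583]
```

View pics/t2.png

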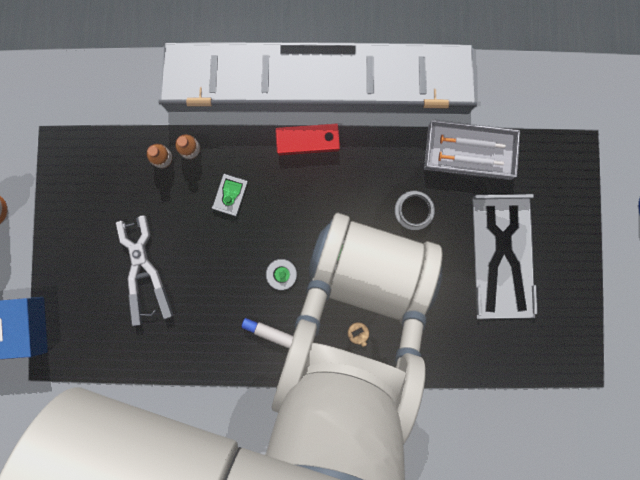

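View pics/w2.png

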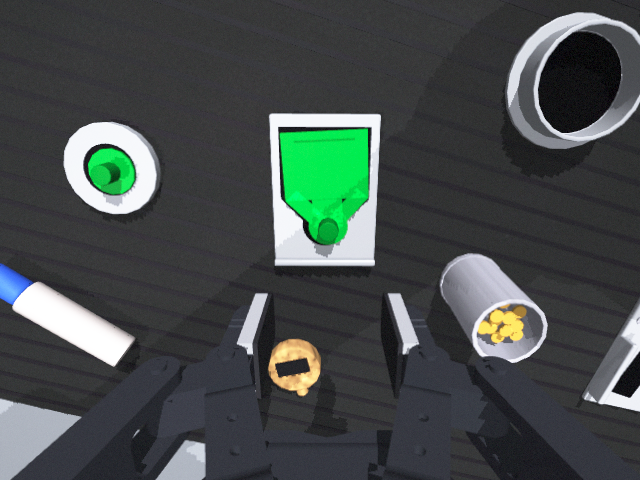

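The small tag is within 2 mm of target. The large tag and button look a few mm off, so I'll measure those once the arm is clear. Applicator next.

```bash
python3 - <<'E'
from h import *
import pickle
A=res["applicator"];B=res["cradle"]
e=pickplace(A,B,5,5,60,80,200,55,v=200,stop=1);print(e)
w=snap("wrist","w3");t=snap("top","t3");s=snap("scene","sc3");pickle.dump(dict(top=t,wrist=w,scene=s),open("s3.pkl","wb"))
from fit import *
import fit as F
F.Z=11
for n,o,bx in(("tag_small","plate_small",(205,168,252,222)),("tag_large","plate_large",(322,230,382,298)),("tag_button","plate_button",(262,256,300,294))):
    g=greenmask(t["image"])&(cv2.cvtColor(t["image"],cv2.COLOR_RGB2GRAY)>0);r,i=fit(t,n,g,res[o],bx,n=="tag_button");print(n,np.round(np.array(r)-res[o],2),round(i,3))
E
```

```text
q6max (np.float64(107.55282741524562), 0)
at t 27.6 pos [507.4 377.6   9. ] F [ 0.1 -0.2 -0.1] open 60.2 q6 108
grip t 28.0 pos [507.3 377.7   9.3] F [-1.7 -0.4 13.2] open 28.0 q6 108
lifted t 29.1 pos [506.2 376.9 198.8] F [-0.3  0.1 -3.4] open 27.9 q6 108
0
tag_small [-1.33 -1.62  0.03] 0.922
tag_large [-0.17 -1.75  0.04] 0.954
tag_button [-0.3  -1.71  0.  ] 0.947
```

View pics/sc3.png

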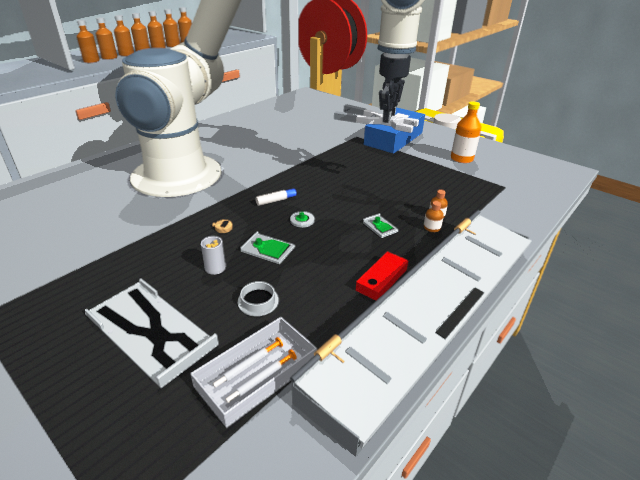

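View pics/t3.png

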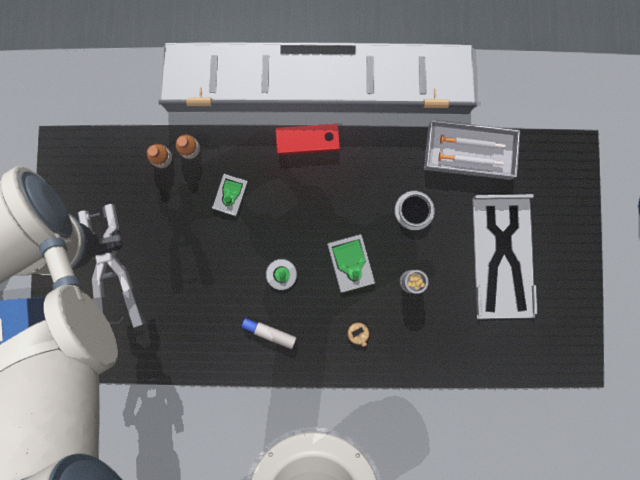

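All three tags are within 2.1 mm and 0.04 rad of their plates, and the applicator is held level. I'll place it, then move the canister.

```bash
python3 - <<'E'
from h import *
import pickle
place(res["applicator"],res["cradle"],5,5,200,55,.5,200,False,0)
w=snap("wrist","w4")
E
```

```text
down t 33.6 pos [ 538.8 -402.6   14.4] F [-4.6  4.  14.9] open 28.1 q6 46
rel t 34.0 pos [ 538.9 -402.7   13.3] F [ 0.9 -0.2  0. ] open 54.8 q6 46
```

View pics/w4.png

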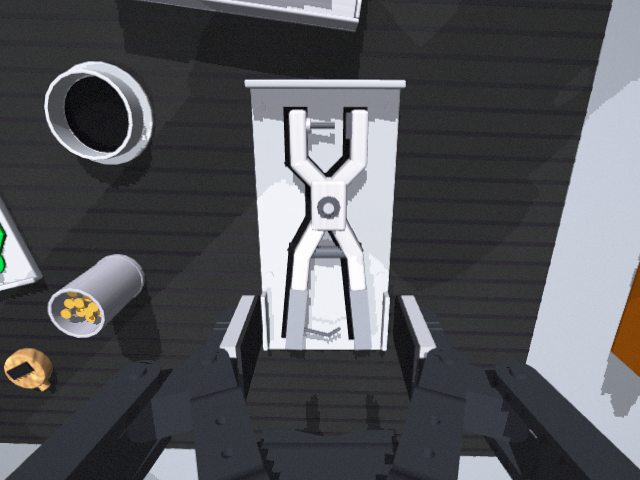

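The applicator lies in the cradle on its silhouette, pivot at (328,207). Now the canister, which I'll move slowly and upright along straight lines.

```bash
python3 - <<'E'
from h import *
import pickle
A=res["canister"][:2]+[0];B=res["cup"][:2]+[0]
e=choose(A,B)
claw.gripper_to(80,40)
ctrl.move_ptp([A[0],A[1],170],Rz(e))
ctrl.line_to([A[0],A[1],3+29],v=80);st('at')
claw.gripper_to(54,40);ctrl.dwell(.2);claw.gripper_to(0,40);st('grip')
ctrl.line_to([A[0],A[1],110],v=80);st('lift')
w=snap("wrist","w5");s=snap("scene","sc5")
E
```

```text
q6max (np.float64(65.44073065567046), 0)
at t 38.3 pos [ 455.4 -204.4   32.3] F [ 0.9 -0.5  0.5] open 80.2 q6 59
grip t 39.1 pos [ 455.2 -204.2   32.1] F [-2.3  1.2  5.1] open 44.3 q6 59
lift t 40.2 pos [ 455.  -204.1  109.6] F [-0.2  0.8 -2.8] open 44.4 q6 59
```

View pics/sc5.png

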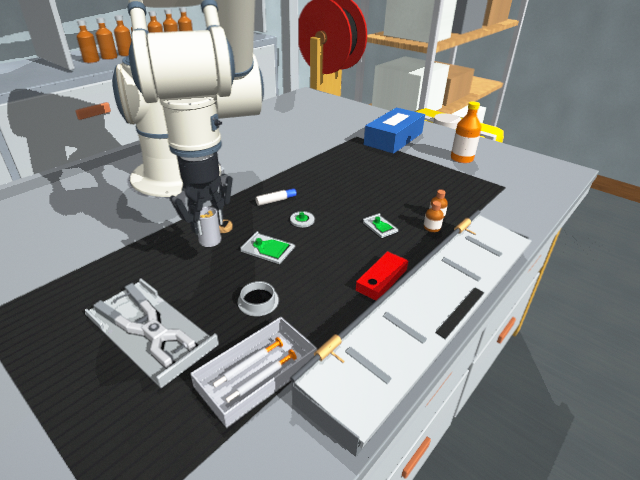

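View pics/w5.png

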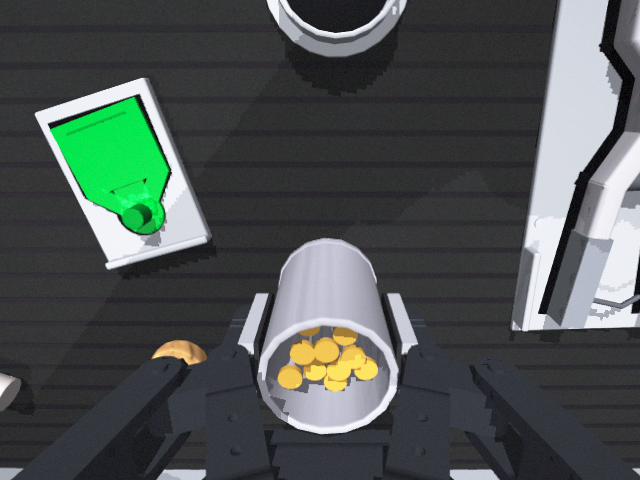

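The canister is held upright between the pads with its pins in. I'll place it in the cup.

```bash
python3 - <<'E'
from h import *
import pickle
B=res["cup"]
ctrl.line_to([B[0],B[1],110],v=80)
ctrl.line_to([B[0],B[1],55],v=60)
ctrl.line_to([B[0],B[1],37.5],v=20);st('down')
claw.gripper_to(54);ctrl.dwell(.3);claw.gripper_to(72);st('rel')
ctrl.line_to([B[0],B[1],160],v=80)
w=snap("wrist","w6")
ctrl.movej([-76.4,28.3,77.1,0,74.6,-5.5] if False else [76.4,0,77.1,0,74.6,0])
t=snap("top","t6");s=snap("scene","sc6");pickle.dump(dict(top=t,scene=s),open("s6.pkl","wb"));st()
from fit import *
import fit as F
im=t["image"];g=greenmask(im)
F.Z=11
for n,o,bx in(("tag_small","plate_small",(205,168,252,222)),("tag_large","plate_large",(322,230,382,298)),("tag_button","plate_button",(262,256,300,294))):
    r,i=fit(t,n,g,res[o],bx,n=="tag_button");print(n,np.round(np.array(r)-res[o],2),round(i,3))
E
```

```text
down t 44.5 pos [ 606.9 -211.8   37.6] F [-0.3 -0.7 -2.5] open 44.4 q6 65
rel t 45.3 pos [ 606.8 -211.8   37.5] F [ 0.8  0.4 -0.8] open 72.3 q6 65
 t 50.6 pos [ 74.1 558.3 528.9] F [ 0.2 -0.1 -0.7] open 72.2 q6 0
tag_small [-1.31 -1.47  0.03] 0.932
tag_large [ 0.03 -1.74  0.03] 0.956
tag_button [-0.4  -1.64  0.  ] 0.951
```

View pics/sc6.png

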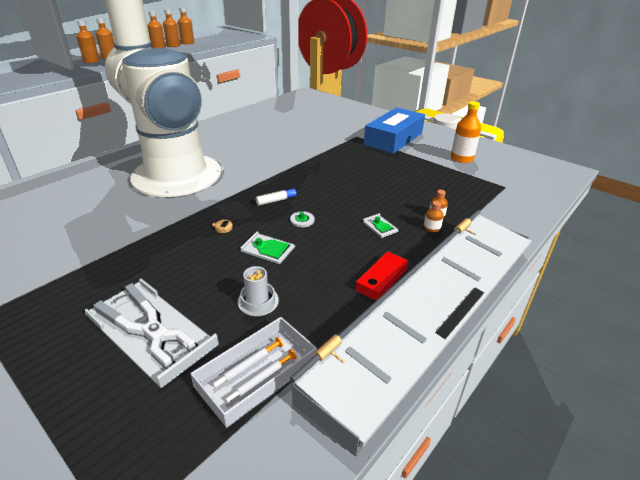

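View pics/w6.png

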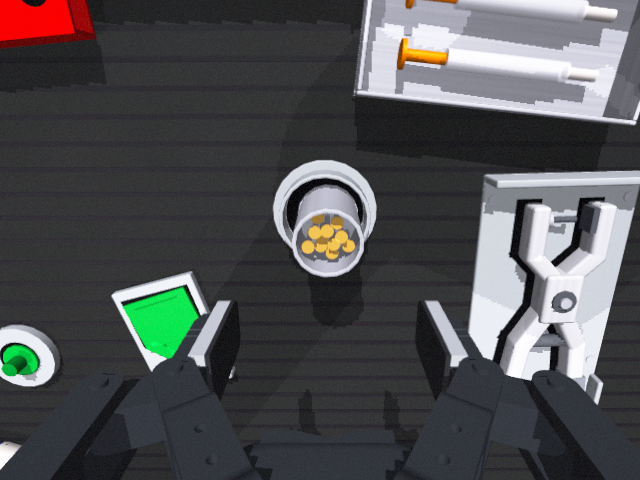

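```bash
python3 - <<'E'
from fit import *
import fit as F,pickle,json
res=json.load(open("res.json"));s=pickle.load(open("s6.pkl","rb"));
outs=[]
for k,c in(("top",(320,150,240,190)),("scene",(70,190,250,195))):
    p=s[k];o=cv2.resize(p["image"][:,:,::-1],None,fx=3,fy=3,interpolation=cv2.INTER_CUBIC)
    F.Z=8
    for n,h in(("canister","cup"),("applicator","cradle")):
        for q in polys(p,n,res[h]): cv2.polylines(o,[np.int32((q+.5)*3-.5)],True,(0,0,255),1)
    x,y,w,h=c;cv2.imwrite(f"pics/f_{k}.png",o[y*3:(y+h)*3,x*3:(x+w)*3])
E
```

```text
(no output)
```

View pics/f_top.png

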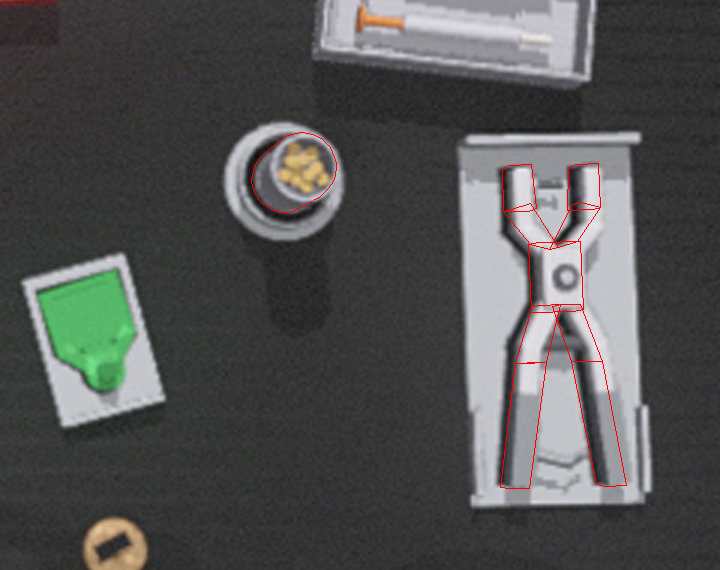

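View pics/f_scene.png

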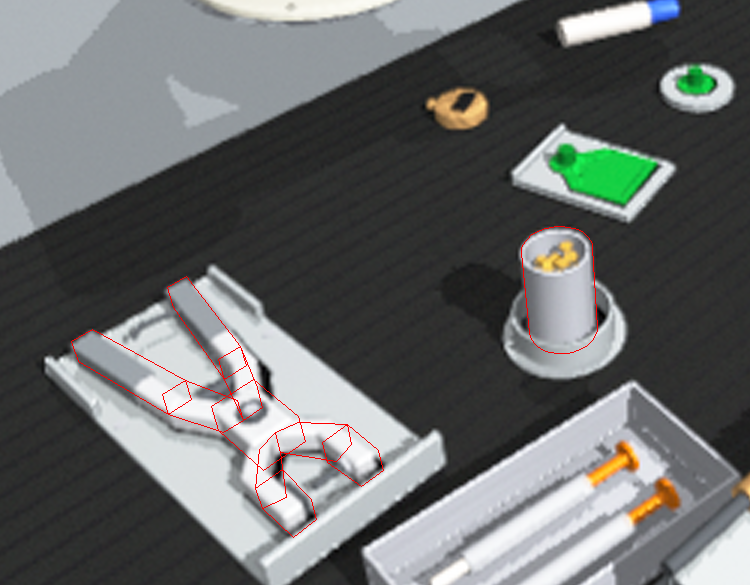

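```bash
python3 - <<'E'
from h import *
ctrl.dwell(.5);st();close_job()
E
```

```text
t 51.1 pos [ 73.8 558.3 529.1] F [-0.6 -0.5  0.2] open 72.1 q6 0
the job is handed in; nothing more can be done
```

The job is handed in at about 51 s of the 128 s allowed. All five pieces are in their own holders, released and apparently at rest, with the arm well clear.

| Piece | How checked | Offset from its holder |
|---|---|---|
| Small tag | Fitted in the last top picture | About 2.0 mm, 0.03 rad |
| Large tag | Fitted in the last top picture | About 1.7 mm, 0.03 rad |
| Button tag | Fitted in the last top picture | About 1.7 mm |
| Canister | Judged by eye from overlays in the top and scene views | About 2–3 mm |
| Applicator | Judged by eye from overlays in the top and scene views | About 3–4 mm, small angle |

- **Tags:** they lie stud up and the same way round as the drawn outlines.
- **Canister:** it looked upright in every picture taken during the move, and its pins stayed in. It was let go about half a millimetre above the cup floor.
- **Forces:** the highest reading at the steps I printed was about 16 N, well under the 40 N and 120 N limits. I did not record forces during the moves in between.
- **Not fully checked:** the level and seated height of each piece were judged only from the pictures and the release heights. The tags all ended about 1.6 mm off towards −y. I did not find out why, but it is well inside the 10 mm tolerance.

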